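# Knock a stuck module out of its test nest

## Task

A sealed module is stuck in the aluminium test nest. Ease the ejector lever down, gently, until you feel the knockout rod come up against its stop, so that the rod pushes the module up out of the nest; let the lever back up, draw the module straight out and set it down gently, flat and upright, in one of the two empty compartments of the grey tray. Do not lean on the lever once it is at its stop, and leave everything else on the bench where it is.

Things in the scene. Friction and masses are not known exactly. Their poses are not given: they have to be found in the camera images.
- fixture: Test-nest fixture bolted to the bench: dark base plate 150 x 116 x 12 mm, four steel pillars, and on them an aluminium nest block 104 (x) x 94 (y) mm whose flat top is 115 mm above the bench. Two spring plungers stick out of its y sides to 60 mm from the middle, 98 to 114 mm up. Origin: on the bench under the knockout rod's axis; z up; the lever sticks out towards its -x.
- nest_mouth (a point): Middle of the nest pocket at the block's top face, 115 mm above the bench; axes as the fixture's. The pocket is 26 mm deep, fits the module with under 1 mm play each side and has a hole in its floor for the 8 mm knockout rod. The plungers nip the module's y faces by friction.
- lever: Ejector lever, steel bar 12 mm wide, pivoted under the nest block. Origin at the pivot: 45 mm from the rod axis towards the fixture's -x, 55 mm up. Pressing its far end down pushes the rod up, 1 mm per 2.5 mm; a spring lifts the lever when let go. The rod's length is set by a lock nut from job to job and cannot be seen: the stop comes after 35 to 69 mm of grip travel. Feel for it.
- lever_grip (a point): Centre of the lever's grip: black bar, 18 mm round, 66 mm long along the fixture's y; at rest 155 mm from the rod axis (fixture's -x) and 89 mm up; goes straight down. It takes 3 N before the rod touches, 6 to 11 N while the module moves (a brief knock to 14 N as it starts); then the rod's collar meets its stop, a rubber buffer, and the force climbs several N per mm. Over 25 N harms the lever.
- module: The stuck sealed module: black block 44 (x) x 32 (y) x 26 (z) mm, about 90 g, two brass contacts on top. Origin: centre of its underside; axes as the fixture's. At the start its top is flush with the block, too low to grip. At the lever's stop it is about 13 mm proud, and the plungers keep it there. Drawing it up takes about 10 N until the plungers let go, some 8 mm higher.
- tray: Grey plastic tray fixed on the bench, 136 (x) x 168 (y) mm, walls 14 mm high, floor 4 mm thick, divided by a cross of 4 mm walls into four compartments, about 62 x 78 mm inside each. Origin: centre of its underside.
- bay_a (a point): Centre of the floor of one empty compartment, 4 mm above the bench (on the tray's -x, +y side); axes as the tray's.
- bay_b (a point): Centre of the floor of the other empty compartment, 4 mm above the bench (+x, -y side); axes as the tray's.
- filler_a: Another module, the same size, already in the tray's +x, +y compartment; origin: centre of its underside. Leave it.
- filler_b: Another module, the same size, already in the tray's -x, -y compartment; origin: centre of its underside. Leave it.
- spare_rod: Loose spare knockout rod, steel, 62 mm long, lying on the bench beside the fixture, about 18 mm high; origin under its middle. Leave it.
- spanner: Open-ended spanner, 130 mm long, lying on the bench on the other side of the fixture; origin on the bench under it. Leave it.
- driver: Screwdriver, 170 mm long, lying on the bench beyond the tray; origin on the bench under it. Leave it.
- spool: Metal solder spool standing on its flange, 54 mm in diameter, 38 mm high; origin under its middle. Leave it.
- meter: Hand-held meter lying on its back, 90 x 170 x 42 mm; origin under its middle. Leave it.
- dish: Small blue parts dish, 90 x 70 x 25 mm; origin under its middle. Leave it.
Not all that is in view belongs to the job. What is shaped like the module but green is not meant. There is more than one size of the tray; the one meant has the size given above.

How it is judged:
By the outcome, as a careful person would: the job done as asked, in the order asked, and still so for the second after the job is handed in, with the robot touching nothing.
It also fails if it takes over 64 s, if anything falls off the work surface, if the arm or the gripper's body presses on something with over 40 N, if the wrist force passes 120 N, or if a joint passes its speed limit or range.

## Robot

A 6-joint arm with a two-finger parallel gripper is mounted at the origin on the work surface. World frame = base frame: x ahead of the robot, y to its left, z up, the work surface at z = 0. Lengths are in m, angles in rad, forces in N, time in s.
With the tool pointing down it reaches from about 0.325 to 0.925 m from the base axis. Payload 3.1 kg.
Tool frame: the origin (TCP) lies at the centre of the arm's flange, where the gripper is bolted on; the fingertips stand 173 mm ahead of it and the grasp point (between the pads) lies 155 mm ahead of it; z points along the fingers, y is the direction in which the jaws open and shut (so a half turn about z gives the same grasp; the last joint's range is limited). The gripper opens to 85 mm and grips with 20 to 120 N. Pads are 22 mm wide; open, the fingers measure 114 mm over their backs; the gripper's body (76 mm by 85 mm) begins 54 mm behind the grasp point. The pads swing forward as they close: fully open they stand 13 mm farther back than shut.
Start: joints at [-1.267, 0.217, 1.613, -0, 1.311, -0.112], TCP at [0.252, -0.572, 0.405] pointing down, gripper open.
Joint ranges: [-2.75, 2.75], [-0.78, 2.1], [0.31, 2.55], [-1.13, 4.27], [0.13, 2.63], [-2.58, 2.58]. Speed limits (rad/s): [2.79, 2.79, 3.14, 3.14, 3.14, 3.14].

## Interface

Orientations are given as a unit quaternion [w, x, y, z].
In Python, from workcell import readout, imaging, job_done gives the robot as it stands.
- The arm moves only by the tool servo_tool, never from a script. Its argument "series" is one flat list of numbers, 7 for each row, row after row: the turn, a rotation vector about the tool's x, y, z in degrees, then the shift along the tool's x, y, z in m, then the finger opening in m, from 0 to 0.0854. In form: [ax, ay, az, tx, ty, tz, hand, ax, ay, az, tx, ty, tz, hand, ...]. A call has 1 to 20 rows; each row is the pose to reach, as a shift and turn from the pose commanded when the call began, along the tool's axes at that moment; what a row does not reach only later rows make up. A row lasts 1/12 s, in which the tool goes at most 41.7 mm and 7.16 degrees, less where a joint would pass 70% of its speed; a pose out of reach is approached as far as the arm can. A call with a gripper value outside its range is refused whole. The fingers move at their own pace and stop on an object; "grip_force" is the grip in N (left out, the last holds). Time passes only in rows, so rows that repeat a pose let the fingers close. It gives the time, the measured TCP pose, the force and the opening at its end, in the units of the state.
- readout.get_state(): the state, without advancing time (a new reading comes with each control period).
- imaging.capture(name): name is "side" or "top"; returns the picture (400x640x3 uint8, blue, green, red); there is no depth.
- imaging.get_calibration(name): a dict with "vfov" (degrees; the focal length in pixels is half the picture's height over the tangent of half this angle, whatever the lens; pixels are square), "cx", "cy" (the principal point, pixels), "rvec" (rotation vector, rad) and "tvec" (3), from world to camera coordinates, as OpenCV has them. Camera axes: x right, y down, z forward; pixel columns grow to the right and rows downward; lengths in m; the calibration is good to about 2 mm. A picture is of the moment at which its call begins. get_calibration takes no time and is no camera call.
- job_done(): hands the job in, once; it reports no verdict.
The state is a dict: "clock": time; "joint_pos": joint angles; "joint_vel": joint speeds; "joint_torque": joint torques, N m; "ee_pos": TCP position; "tcp_rot": TCP orientation; "contact_force": force on the tool from outside, world axes, zero at the start; "moment": the same for the moment, N m; "grip_width": finger opening in m.
Only numpy, scipy, OpenCV 4.12 (cv2) and the standard library are available. Lean on these libraries where they do the work, as an engineer would, in place of code of your own. Each camera call takes 0.05 s, during which the arm holds its last target.

## Working session

There is one attempt and no reset: what is moved stays moved. The work goes in short steps, Python scripts to look and compute and a tool call to move; the robot and the scene stay as the last step left them, time stands still between calls to the robot, and variables do not carry over. Pictures are saved under pics/ and viewed, and the job is handed in when it is done.

Besides the shell and the picture viewer there is one more tool, called after ">>>" as name(argument=value, ...) on one line, values as JSON. servo_tool: Moves the arm, as the interface text tells. Its arguments: {"type":"object","properties":{"series":{"type":"array"},"grip_force":{"type":"number"}},"required":["series"]}

```bash
ls; mkdir -p pics; python3 - <<'E'
from workcell import readout, imaging
import cv2
for n in("side","top"):
    im=imaging.capture(n); cv2.imwrite(f"pics/{n}0.png",im); print(n,imaging.get_calibration(n))
print(readout.get_state())
E
```

```text
pics
side {'vfov': 54.005294409800086, 'cx': 319.0502553883626, 'cy': 203.89202061548121, 'rvec': array([ 2.28654104, -0.0220728 ,  0.03809702]), 'tvec': array([-0.60300005,  0.10209548,  0.93848198])}
top {'vfov': 51.68207909223929, 'cx': 323.7725467357592, 'cy': 197.87443567078768, 'rvec': array([ 2.11469859, -2.15322932,  0.15795486]), 'tvec': array([0.0354817 , 0.60196293, 0.95068024])}
{'clock': 0.1, 'joint_pos': array([-1.26717729e+00,  2.17710155e-01,  1.61477544e+00,  2.11447875e-05,
        1.31132438e+00, -1.12174433e-01]), 'joint_vel': array([-0.00178892, -0.00117675, -0.00485744,  0.00174129, -0.00138828,
        0.00123574]), 'joint_torque': array([-4.99970374e-04, -3.98074186e+01, -3.04969847e+01, -1.46094826e-04,
        4.24669692e-03,  1.56957732e-06]), 'ee_pos': array([ 0.25237695, -0.57138677,  0.40347801]), 'tcp_rot': array([-1.10456329e-03,  9.78467159e-01,  2.06399588e-01, -9.57930023e-05]), 'contact_force': array([ 0.22451505,  0.3174068 , -0.21937667]), 'moment': array([-0.00017403, -0.05938171, -0.00473002]), 'grip_width': 0.08556041002936006}
```

View pics/side0.png

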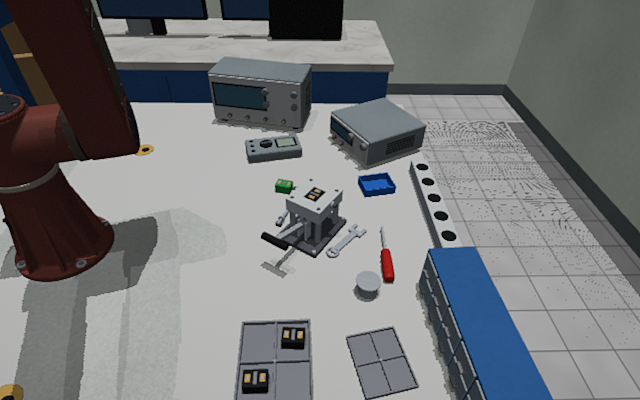

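View pics/top0.png

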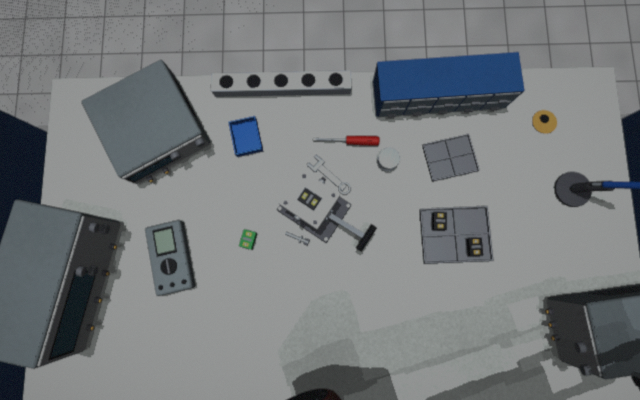

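The top picture shows the nest at about (317,200), lever grip (366,237) and the large tray with two black modules (455,235). It also shows a small empty tray (450,157) and a green lookalike (248,239). I'll crop in close on these.

```bash
python3 - <<'E'
import cv2
t=cv2.imread("pics/top0.png"); s=cv2.imread("pics/side0.png")
cv2.imwrite("pics/c1.png",cv2.resize(t[145:260,265:395],None,fx=6,fy=5.2,interpolation=cv2.INTER_CUBIC) if 0 else cv2.resize(t[150:250,265:395],None,fx=6,fy=6,interpolation=cv2.INTER_CUBIC))
cv2.imwrite("pics/c2.png",cv2.resize(t[195:275,405:505],None,fx=7,fy=7,interpolation=cv2.INTER_CUBIC))
cv2.imwrite("pics/c3.png",cv2.resize(s[170:285,250:380],None,fx=5,fy=5,interpolation=cv2.INTER_CUBIC))
cv2.imwrite("pics/c4.png",cv2.resize(s[310:400,225:325],None,fx=6,fy=6,interpolation=cv2.INTER_CUBIC))
E
```

```text
(no output)
```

View pics/c1.png

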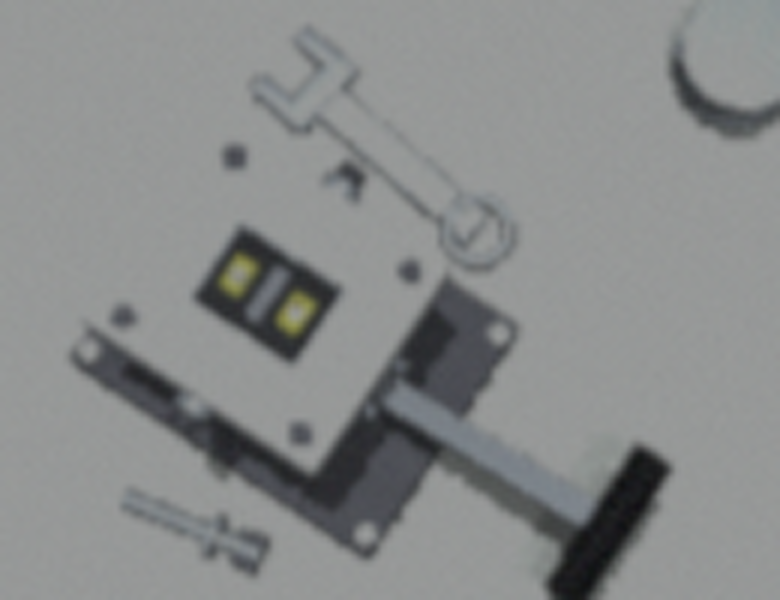

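View pics/c2.png

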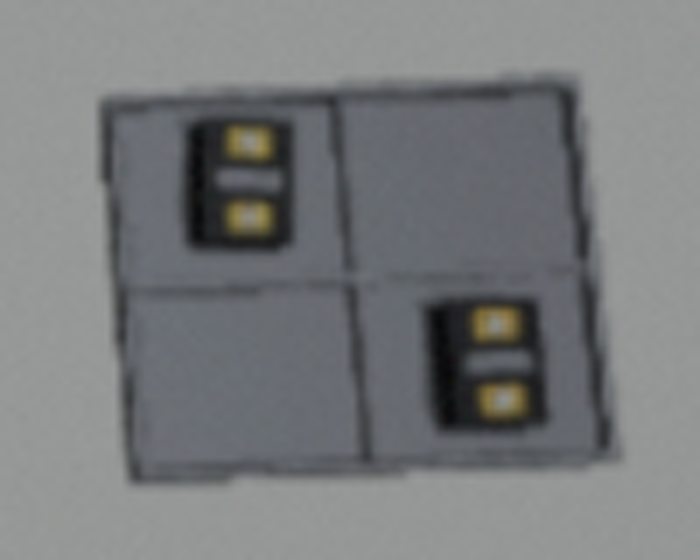

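View pics/c3.png

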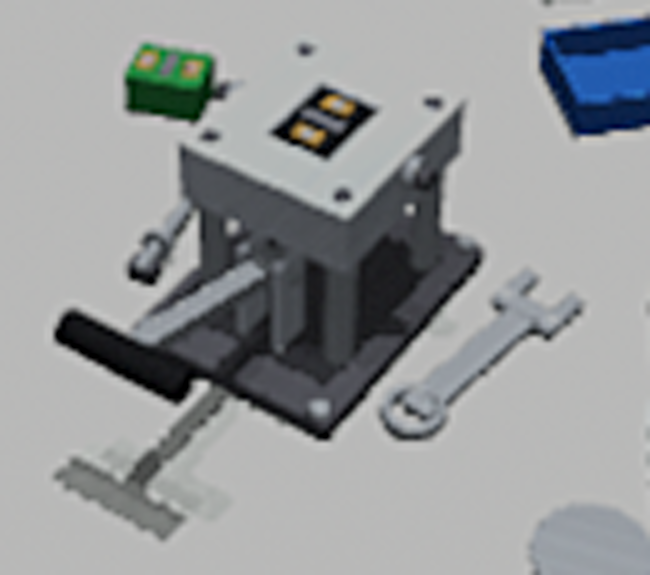

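View pics/c4.png

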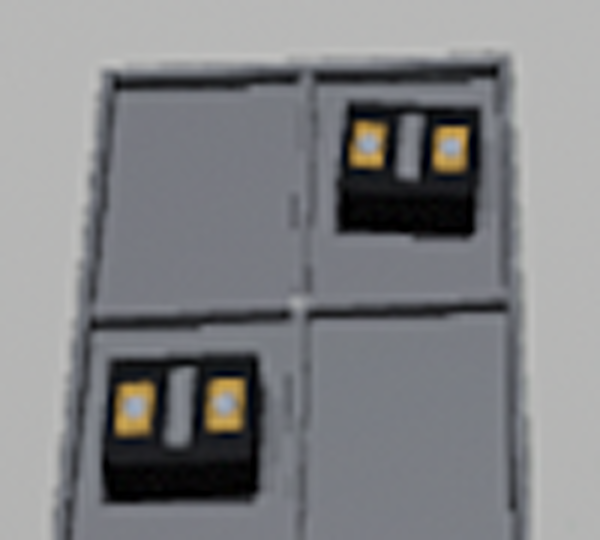

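```bash
cat > h.py <<'E'
import numpy as np, cv2
from workcell import imaging
from scipy.optimize import least_squares
C={}
for n in("side","top"):
    c=imaging.get_calibration(n); f=200/np.tan(np.radians(c["vfov"]/2))
    C[n]=(np.array([[f,0,c["cx"]],[0,f,c["cy"]],[0,0,1.]]),c["rvec"],c["tvec"])
def proj(n,P):
    K,r,t=C[n]; return cv2.projectPoints(np.array(P,float).reshape(-1,3),r,t,K,None)[0].reshape(-1,2)
def onz(n,uv,z):
    K,r,t=C[n]; R=cv2.Rodrigues(r)[0]; d=R.T@np.linalg.inv(K)@np.array([uv[0],uv[1],1.]); o=-R.T@t
    return o+d*(z-o[2])/d[2]
E
python3 - <<'E'
from h import *
def cv(p,o,s): return [(o[0]+(a+.5)/s-.5,o[1]+(b+.5)/s-.5) for a,b in p]
tp=dict(pocket=([(240,228),(341,290),(292,361),(195,296)],.115),block=([(447,272),(315,478),(88,325)],.115),grip=([(652,460),(567,592)],.094),base=([(75,355),(370,555),(518,325)],.012))
sp=dict(pocket=([(322,88),(380,100),(330,158),(272,130)],.115),block=([(181,146),(347,219),(467,102)],.115),grip=([(68,327),(180,385)],.089),base=([(325,438),(480,258)],.012))
for nm,d,o,s in(("top",tp,(265,150),6),("side",sp,(250,170),5)):
    for k,(p,z) in d.items():
        w=np.array([onz(nm,q,z) for q in cv(p,o,s)]); print(nm,k,w[:,:2].round(4).tolist(),"mean",w[:,:2].mean(0).round(4))
w=np.array([onz("top",q,.014) for q in cv([(103,98),(575,78),(617,458),(133,480)],(405,195),7)]);print("tray",w[:,:2].round(4).tolist(),w.mean(0).round(4))
w=np.array([onz("side",q,.014) for q in cv([(105,72),(508,60),(305,72),(300,303),(92,320),(512,303)],(225,310),6)]);print("trayside",w[:,:2].round(4).tolist())
E
```

```text
top pocket [[0.6162, 0.067], [0.5918, 0.0293], [0.5653, 0.0481], [0.5906, 0.0842]] mean [0.591  0.0571]
top block [[0.5979, -0.0107], [0.5213, 0.0401], [0.5803, 0.1245]] mean [0.5665 0.0513]
top grip [[0.5276, -0.0873], [0.4784, -0.0536]] mean [ 0.503  -0.0705]
top base [[0.5829, 0.1421], [0.4978, 0.0207], [0.5921, -0.0426]] mean [0.5576 0.0401]
side pocket [[0.5912, 0.0815], [0.6188, 0.0722], [0.5939, 0.0297], [0.5671, 0.05]] mean [0.5928 0.0584]
side block [[0.525, 0.0386], [0.6006, -0.0121], [0.6604, 0.0706]] mean [0.5953 0.0324]
side grip [[0.478, -0.0527], [0.5281, -0.0875]] mean [ 0.503  -0.0701]
side base [[0.5913, -0.0503], [0.6733, 0.0706]] mean [0.6323 0.0101]
tray [[0.5765, -0.2119], [0.5805, -0.3791], [0.4472, -0.3831], [0.4425, -0.2151]] [ 0.5117 -0.2973  0.014 ]
trayside [[0.4438, -0.219], [0.5773, -0.2166], [0.5099, -0.2201], [0.5128, -0.3003], [0.4501, -0.3045], [0.5777, -0.3014]]
```

```bash
cat > fit.py <<'E'
from h import *
def cv(p,o,s): return [(o[0]+(a+.5)/s-.5,o[1]+(b+.5)/s-.5) for a,b in p]
px,py=.0225,.0165
def F(*a): return [list(q) for q in a]
obs=[]
T=lambda pts,ps: obs.extend(("top",m,q) for m,q in zip(pts,cv(ps,(265,150),6)))
S=lambda pts,ps: obs.extend(("side",m,q) for m,q in zip(pts,cv(ps,(250,170),5)))
T([(px,-py,.115),(-px,-py,.115),(-px,py,.115),(px,py,.115)],[(240,228),(341,290),(292,361),(195,296)])
T([(-.052,-.047,.115),(-.052,.047,.115),(.052,.047,.115)],[(447,272),(315,478),(88,325)])
T([(.075,.058,.012),(-.075,.058,.012),(-.075,-.058,.012)],[(75,355),(370,555),(518,325)])
S([(px,py,.115),(px,-py,.115),(-px,-py,.115),(-px,py,.115)],[(322,88),(380,100),(330,158),(272,130)])
S([(-.052,.047,.115),(-.052,-.047,.115),(.052,-.047,.115)],[(181,146),(347,219),(467,102)])
S([(-.075,-.058,.012),(.075,-.058,.012)],[(325,438),(480,258)])
S([(-.155,.033,.089),(-.155,-.033,.089)],[(68,327),(180,385)])
T([(-.155,-.033,.094),(-.155,.033,.094)],[(652,460),(567,592)])
def run(ob,x0):
    def res(v):
        c,s=np.cos(v[2]),np.sin(v[2]); r=[]
        for n,m,q in ob: r.extend(proj(n,(v[0]+c*m[0]-s*m[1],v[1]+s*m[0]+c*m[1],m[2]))[0]-q)
        return r
    f=least_squares(res,x0,loss="soft_l1"); return f.x,np.array(res(f.x)).reshape(-1,2)
for sel in("top","side",None):
    ob=[o for o in obs if sel in(None,o[0])]
    x,r=run(ob,[.592,.058,.965]); print(sel,x[:2].round(4),np.degrees(x[2]).round(2)); 
print(r.round(1).tolist())
# tray
obs2=[("top",m,q) for m,q in zip([(.068,.084,.014),(.068,-.084,.014),(-.068,-.084,.014),(-.068,.084,.014)],cv([(103,98),(575,78),(617,458),(133,480)],(405,195),7))]
obs2+=[("side",m,q) for m,q in zip([(-.068,.084,.014),(.068,.084,.014),(0,.084,.014),(0,0,.014),(-.068,0,.014),(.068,0,.014)],cv([(105,72),(508,60),(305,72),(300,303),(92,320),(512,303)],(225,310),6))]
for sel in("top","side",None):
    ob=[o for o in obs2 if sel in(None,o[0])]
    y,r=run(ob,[.51,-.297,.03]); print(sel,y[:2].round(4),np.degrees(y[2]).round(2))
print(r.round(1).tolist())
R=lambda a:np.array([[np.cos(a),-np.sin(a)],[np.sin(a),np.cos(a)]])
print("grip",x[:2]+R(x[2])@[-.155,0],"bay_a",y[:2]+R(y[2])@[-.033,.041],"bay_b",y[:2]+R(y[2])@[.033,-.041])
E
python3 fit.py
```

```text
top [0.5897 0.0562] 55.55
side [0.5922 0.0557] 54.46
None [0.5906 0.056 ] 55.2
[[0.9, -0.4], [0.5, 0.2], [0.5, 0.4], [0.1, 0.3], [1.3, -0.8], [-0.0, -0.5], [-0.5, -0.6], [-3.4, -1.1], [-2.8, -0.9], [-1.6, -1.3], [-0.5, -0.6], [-0.6, 1.9], [-1.1, 0.5], [-1.2, 0.9], [-1.1, -0.4], [-0.4, 0.5], [-0.7, -0.3], [1.7, -3.8], [2.5, -3.7], [-1.3, -0.1], [0.5, 0.9], [1.2, -0.8], [-0.5, 1.5]]
top [ 0.5118 -0.2973] 1.5
side [ 0.5125 -0.3022] 1.32
None [ 0.5123 -0.3007] 1.4
[[1.2, -0.7], [1.5, -0.7], [1.3, 0.3], [1.3, 0.1], [-0.8, -0.3], [0.5, -0.7], [0.2, -1.5], [-0.3, 0.2], [-3.0, -1.1], [1.4, -1.3]]
grip [ 0.50217366 -0.07129293] bay_a [ 0.47827164 -0.26048013] bay_b [ 0.54625548 -0.34084305]
```

```bash
cat > mv.py <<'E'
import sys, numpy as np
from scipy.spatial.transform import Rotation as R
from workcell import readout
def to(x,y,z,yaw_y,show=True):
    "target TCP, tool-y direction deg (mod 180); prints turn (deg) & shift in tool axes"
    s=readout.get_state(); q=s["tcp_rot"]; r=R.from_quat([q[1],q[2],q[3],q[0]])
    best=None
    for k in(0,180):
        a=np.radians(yaw_y+k); yv=np.array([np.cos(a),np.sin(a),0]); zv=np.array([0,0,-1.]); 
        t=R.from_matrix(np.c_[np.cross(yv,zv),yv,zv]); d=(r.inv()*t).as_rotvec(degrees=True)
        if best is None or np.linalg.norm(d)<np.linalg.norm(best): best=d
    sh=r.inv().apply(np.array([x,y,z])-s["ee_pos"])
    print("turn",best.round(2),"shift",sh.round(4),"clock",s["clock"],"tcp",s["ee_pos"].round(4),"F",s["contact_force"].round(2),"j",s["joint_pos"].round(2),"w",s["grip_width"])
if __name__=="__main__": to(*map(float,sys.argv[1:5]))
E
python3 mv.py 0.5028 -0.0703 0.300 145.3
```

```text
turn [ -0.12  -0.05 -31.48] shift [ 0.4315 -0.357   0.1044] clock 0.1 tcp [ 0.2524 -0.5714  0.4035] F [ 0.22  0.32 -0.22] j [-1.27  0.22  1.61  0.    1.31 -0.11] w 0.08556041002936006
```

>>> servo_tool(series=[0,0,-1,0.013,-0.011,0,0,0,0,-3,0.034,-0.028,0,0,0,0,-5,0.06,-0.05,0,0,0,0,-7,0.086,-0.071,0,0,0,0,-9,0.116,-0.096,0,0,0,0,-11,0.146,-0.121,0,0,0,0,-13,0.176,-0.146,0,0,0,0,-15,0.206,-0.171,0,0,0,0,-17,0.236,-0.196,0.005,0,0,0,-19,0.266,-0.221,0.01,0,0,0,-21,0.296,-0.245,0.02,0,0,0,-23,0.326,-0.27,0.03,0,0,0,-25,0.356,-0.295,0.04,0,0,0,-27,0.384,-0.318,0.055,0,0,0,-29,0.406,-0.336,0.07,0,0,0,-31,0.42,-0.348,0.085,0,0,0,-31.5,0.428,-0.354,0.095,0,0,0,-31.5,0.4315,-0.357,0.1,0,0,0,-31.5,0.4315,-0.357,0.102,0,0,0,-31.5,0.4315,-0.357,0.102,0])

```text
clock: 1.77
ee_pos: [0.5028, -0.0715, 0.3023]
tcp_rot: [-0.0, 0.886, 0.464, -0.001]
contact_force: [-0.4, -0.4, -0.1]
grip_width: 0.0002
```

```bash
python3 - <<'E'
from h import *
import mv
t=imaging.capture("top"); s=imaging.capture("side")
a=cv2.resize(t[150:280,265:425],None,fx=5,fy=5,interpolation=cv2.INTER_CUBIC); cv2.imwrite("pics/t1.png",a[:600])
cv2.imwrite("pics/s1.png",cv2.resize(s[150:285,240:380],None,fx=4,fy=4,interpolation=cv2.INTER_CUBIC))
mv.to(0.5028,-0.0703,0.275,145.3)
E
```

```text
turn [ 0.07  0.   -0.08] shift [ 0.0012 -0.0013  0.0284] clock 1.8667 tcp [ 0.5031 -0.072   0.3034] F [ 0.68  0.2  -0.49] j [-0.28  0.08  1.97 -0.    1.09  0.33] w -1.4594831495863292e-05
```

View pics/t1.png

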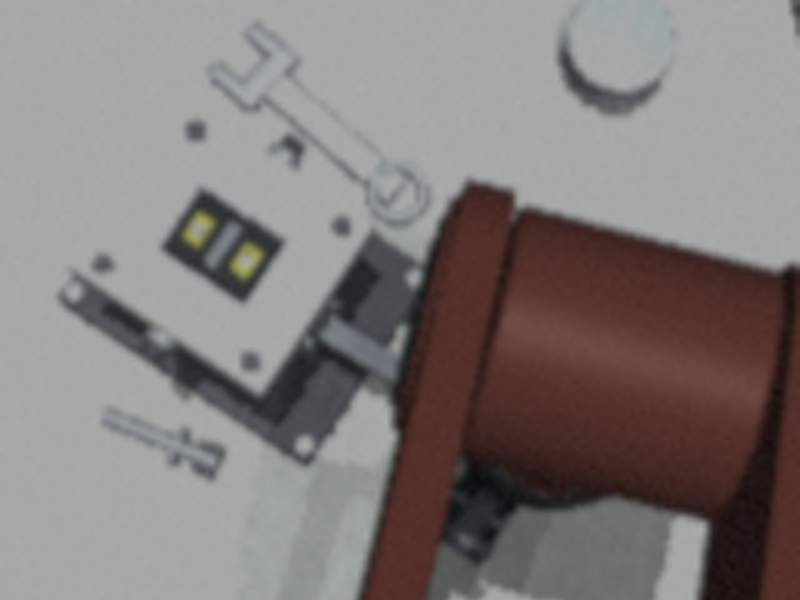

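View pics/s1.png

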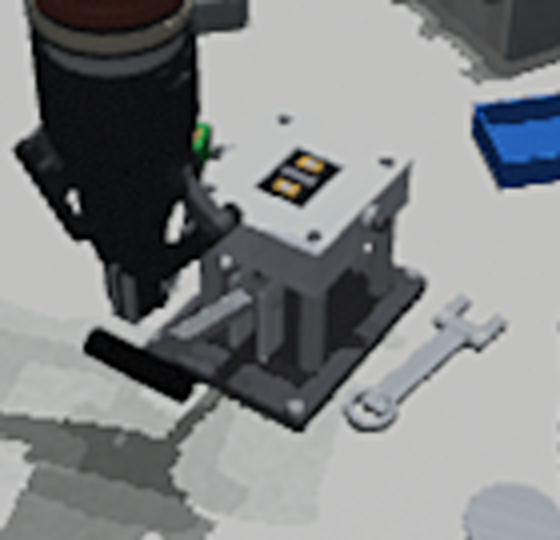

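>>> servo_tool(series=[0,0,0,0.001,-0.001,0.006,0,0,0,0,0.001,-0.001,0.014,0,0,0,0,0.001,-0.001,0.022,0,0,0,0,0.001,-0.001,0.025,0,0,0,0,0.001,-0.001,0.026,0,0,0,0,0.001,-0.001,0.026,0])

```text
clock: 2.37
ee_pos: [0.5024, -0.0695, 0.2759]
tcp_rot: [-0.001, 0.886, 0.464, -0.001]
contact_force: [-0.3, -1.2, 0.3]
grip_width: 0.0001
```

>>> servo_tool(series=[0,0,0,0,0,0.001,0,0,0,0,0,0,0.002,0,0,0,0,0,0,0.003,0,0,0,0,0,0,0.004,0,0,0,0,0,0,0.005,0,0,0,0,0,0,0.006,0])

```text
clock: 2.87
ee_pos: [0.5028, -0.0695, 0.2709]
tcp_rot: [0.0, 0.886, 0.464, -0.0]
contact_force: [-1.4, -0.6, 2.9]
grip_width: -0.0004
```

>>> servo_tool(series=[0,0,0,0,0,0.001,0,0,0,0,0,0,0.002,0,0,0,0,0,0,0.003,0,0,0,0,0,0,0.003,0])

```text
clock: 3.2
ee_pos: [0.5028, -0.0697, 0.2678]
tcp_rot: [0.0, 0.886, 0.464, 0.0]
contact_force: [-1.7, -3.2, 2.7]
grip_width: 0.0001
```

>>> servo_tool(series=[0,0,0,0,0,0.001,0,0,0,0,0,0,0.002,0,0,0,0,0,0,0.003,0,0,0,0,0,0,0.003,0])

```text
clock: 3.53
ee_pos: [0.5029, -0.0696, 0.2646]
tcp_rot: [0.0, 0.886, 0.464, 0.0]
contact_force: [-0.7, -1.4, 4.0]
grip_width: 0.0
```

>>> servo_tool(series=[0,0,0,0,0,0.001,0,0,0,0,0,0,0.002,0,0,0,0,0,0,0.003,0,0,0,0,0,0,0.004,0])

```text
clock: 3.87
ee_pos: [0.5028, -0.0695, 0.2606]
tcp_rot: [0.0, 0.886, 0.464, 0.0]
contact_force: [-0.8, -2.1, 2.3]
grip_width: 0.0002
```

>>> servo_tool(series=[0,0,0,0,0,0.001,0,0,0,0,0,0,0.002,0,0,0,0,0,0,0.003,0,0,0,0,0,0,0.004,0])

```text
clock: 4.2
ee_pos: [0.5028, -0.0696, 0.2568]
tcp_rot: [0.0, 0.886, 0.464, -0.0]
contact_force: [-2.4, -2.1, 7.1]
grip_width: -0.0001
```

>>> servo_tool(series=[0,0,0,0,0,0.001,0,0,0,0,0,0,0.002,0,0,0,0,0,0,0.003,0,0,0,0,0,0,0.004,0])

```text
clock: 4.53
ee_pos: [0.5026, -0.07, 0.2534]
tcp_rot: [0.0, 0.886, 0.465, -0.001]
contact_force: [-4.9, -4.8, 8.8]
grip_width: 0.0001
```

>>> servo_tool(series=[0,0,0,0,0,0.001,0,0,0,0,0,0,0.002,0,0,0,0,0,0,0.003,0,0,0,0,0,0,0.004,0])

```text
clock: 4.87
ee_pos: [0.5026, -0.0701, 0.2494]
tcp_rot: [0.0, 0.886, 0.465, -0.001]
contact_force: [-4.6, -4.0, 7.7]
grip_width: 0.0001
```

>>> servo_tool(series=[0,0,0,0,0,0.001,0,0,0,0,0,0,0.002,0,0,0,0,0,0,0.003,0,0,0,0,0,0,0.004,0])

```text
clock: 5.2
ee_pos: [0.5027, -0.0701, 0.2454]
tcp_rot: [0.0, 0.886, 0.465, -0.001]
contact_force: [-3.3, -4.3, 8.4]
grip_width: -0.0003
```

>>> servo_tool(series=[0,0,0,0,0,0.001,0,0,0,0,0,0,0.002,0,0,0,0,0,0,0.003,0,0,0,0,0,0,0.004,0])

```text
clock: 5.53
ee_pos: [0.5027, -0.0701, 0.2415]
tcp_rot: [0.001, 0.886, 0.465, -0.001]
contact_force: [-3.9, -3.7, 8.5]
grip_width: -0.0004
```

>>> servo_tool(series=[0,0,0,0,0,0.001,0,0,0,0,0,0,0.002,0,0,0,0,0,0,0.003,0,0,0,0,0,0,0.004,0])

```text
clock: 5.87
ee_pos: [0.5028, -0.0701, 0.2375]
tcp_rot: [0.001, 0.886, 0.465, -0.001]
contact_force: [-3.6, -5.7, 9.1]
grip_width: 0.0
```

>>> servo_tool(series=[0,0,0,0,0,0.001,0,0,0,0,0,0,0.002,0,0,0,0,0,0,0.003,0,0,0,0,0,0,0.003,0])

```text
clock: 6.2
ee_pos: [0.5028, -0.0701, 0.2343]
tcp_rot: [0.001, 0.886, 0.465, -0.001]
contact_force: [-3.5, -4.4, 8.4]
grip_width: -0.0
```

>>> servo_tool(series=[0,0,0,0,0,0.001,0,0,0,0,0,0,0.002,0,0,0,0,0,0,0.002,0])

```text
clock: 6.45
ee_pos: [0.5028, -0.0701, 0.2323]
tcp_rot: [0.001, 0.886, 0.465, -0.001]
contact_force: [-4.3, -4.3, 7.9]
grip_width: 0.0
```

```bash
python3 - <<'E'
from h import *
s=imaging.capture("side")
cv2.imwrite("pics/s2.png",cv2.resize(s[150:285,240:380],None,fx=4,fy=4,interpolation=cv2.INTER_CUBIC))
E
```

```text
(no output)
```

View pics/s2.png

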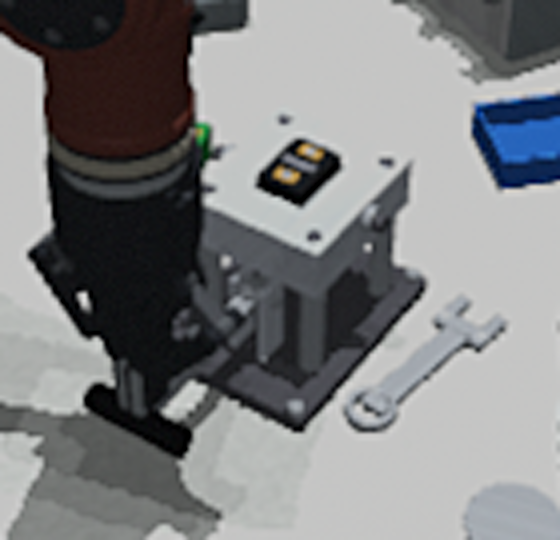

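The module is rising, with about 10 mm showing at crop (300,170). The fingertips are still on the bar. I'll go on in 1 mm steps.

>>> servo_tool(series=[0,0,0,0,0,0.001,0,0,0,0,0,0,0.002,0,0,0,0,0,0,0.002,0])

```text
clock: 6.75
ee_pos: [0.5028, -0.0701, 0.2303]
tcp_rot: [0.001, 0.886, 0.465, -0.001]
contact_force: [-3.1, -5.0, 7.1]
grip_width: -0.0
```

>>> servo_tool(series=[0,0,0,0,0,0.001,0,0,0,0,0,0,0.002,0,0,0,0,0,0,0.002,0])

```text
clock: 7.0
ee_pos: [0.5028, -0.0701, 0.2283]
tcp_rot: [0.001, 0.886, 0.465, -0.001]
contact_force: [-3.9, -4.3, 7.2]
grip_width: -0.0001
```

>>> servo_tool(series=[0,0,0,0,0,0.001,0,0,0,0,0,0,0.001,0])

```text
clock: 7.17
ee_pos: [0.5028, -0.0701, 0.2273]
tcp_rot: [0.001, 0.886, 0.465, -0.001]
contact_force: [-3.5, -4.6, 7.1]
grip_width: 0.0003
```

>>> servo_tool(series=[0,0,0,0,0,0.001,0,0,0,0,0,0,0.001,0])

```text
clock: 7.33
ee_pos: [0.5028, -0.0701, 0.2263]
tcp_rot: [0.001, 0.886, 0.465, -0.001]
contact_force: [-3.8, -4.6, 8.8]
grip_width: 0.0001
```

>>> servo_tool(series=[0,0,0,0,0,0.001,0,0,0,0,0,0,0.001,0])

```text
clock: 7.5
ee_pos: [0.5028, -0.0701, 0.2253]
tcp_rot: [0.001, 0.886, 0.465, -0.001]
contact_force: [-4.1, -3.8, 8.2]
grip_width: 0.0002
```

>>> servo_tool(series=[0,0,0,0,0,0.0005,0,0,0,0,0,0,0.001,0])

```text
clock: 7.67
ee_pos: [0.5029, -0.0701, 0.2245]
tcp_rot: [0.001, 0.886, 0.465, -0.001]
contact_force: [-4.9, -3.7, 8.2]
grip_width: 0.0001
```

>>> servo_tool(series=[0,0,0,0,0,0.0005,0,0,0,0,0,0,0.001,0])

```text
clock: 7.83
ee_pos: [0.5028, -0.07, 0.2235]
tcp_rot: [0.001, 0.886, 0.464, -0.001]
contact_force: [-3.1, -3.6, 8.9]
grip_width: 0.0005
```

>>> servo_tool(series=[0,0,0,0,0,0.0005,0,0,0,0,0,0,0.001,0])

```text
clock: 8.0
ee_pos: [0.503, -0.0701, 0.2229]
tcp_rot: [0.0, 0.886, 0.465, -0.001]
contact_force: [-5.9, -3.8, 12.7]
grip_width: 0.0002
```

>>> servo_tool(series=[0,0,0,0,0,0.0005,0,0,0,0,0,0,0.0005,0])

```text
clock: 8.17
ee_pos: [0.503, -0.0701, 0.2228]
tcp_rot: [0.0, 0.886, 0.465, -0.001]
contact_force: [-4.9, -3.6, 13.5]
grip_width: -0.0002
```

>>> servo_tool(series=[0,0,0,0,0,0.0005,0,0,0,0,0,0,0.0005,0])

```text
clock: 8.33
ee_pos: [0.5031, -0.07, 0.2225]
tcp_rot: [0.0, 0.886, 0.465, -0.001]
contact_force: [-7.0, -3.3, 14.6]
grip_width: 0.0002
```

>>> servo_tool(series=[0,0,0,0,0,-0.001,0,0,0,0,0,0,-0.003,0,0,0,0,0,0,-0.006,0,0,0,0,0,0,-0.01,0,0,0,0,0,0,-0.014,0,0,0,0,0,0,-0.018,0,0,0,0,0,0,-0.022,0,0,0,0,0,0,-0.026,0,0,0,0,0,0,-0.03,0,0,0,0,0,0,-0.034,0,0,0,0,0,0,-0.038,0,0,0,0,0,0,-0.042,0,0,0,0,0,0,-0.046,0,0,0,0,0,0,-0.05,0,0,0,0,0,0,-0.054,0,0,0,0,0,0,-0.058,0,0,0,0,0,0,-0.068,0,0,0,0,0,0,-0.085,0,0,0,0,0,0,-0.11,0,0,0,0,0,0,-0.125,0])

```text
clock: 10.0
ee_pos: [0.503, -0.0697, 0.348]
tcp_rot: [0.001, 0.886, 0.464, 0.0]
contact_force: [0.8, 0.3, 0.6]
grip_width: 0.0001
```

```bash
python3 - <<'E'
from h import *
import mv
t=imaging.capture("top"); s=imaging.capture("side")
cv2.imwrite("pics/t3.png",cv2.resize(t[150:250,265:395],None,fx=6,fy=6,interpolation=cv2.INTER_CUBIC))
cv2.imwrite("pics/s3.png",cv2.resize(s[170:285,250:380],None,fx=5,fy=5,interpolation=cv2.INTER_CUBIC))
mv.to(0.5917,0.0575,0.345,145.3)
E
```

```text
turn [ 0.39 -0.12  0.02] shift [ 0.1547 -0.0004  0.0049] clock 10.1 tcp [ 0.504  -0.0699  0.3495] F [0.23 0.45 0.2 ] j [-0.28  0.02  1.94 -0.    1.18  0.33] w 0.0004030043614867012
```

View pics/t3.png

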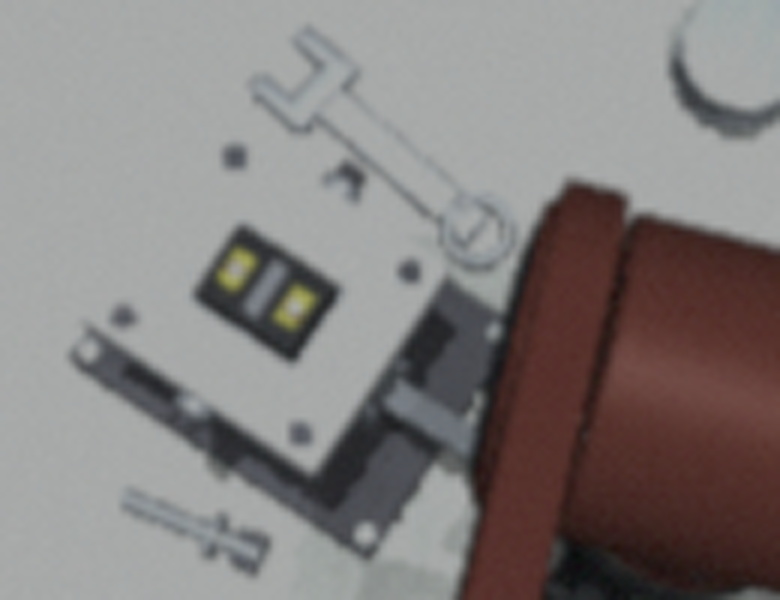

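View pics/s3.png

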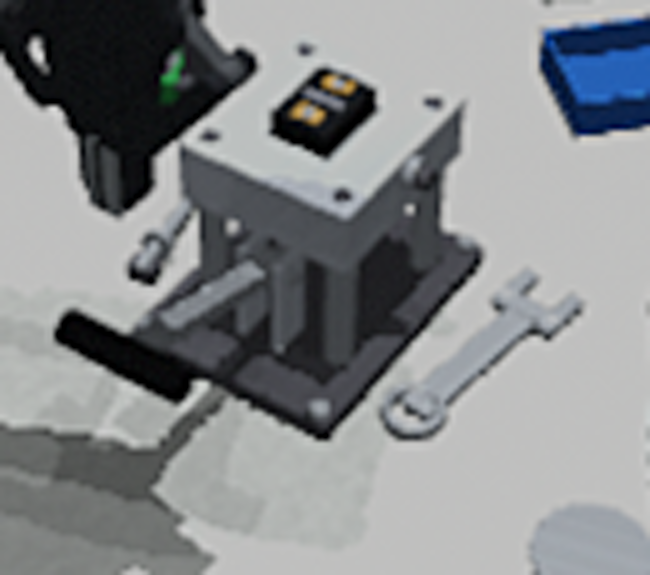

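```bash
python3 - <<'E'
from h import *
s=cv2.imread("pics/s3.png")
def q(p): uv=proj("side",p)[0]; return ((uv-[250,170]+.5)*5-.5)
a=np.radians(55.3); ex=np.array([np.cos(a),np.sin(a),0]); ey=np.array([-np.sin(a),np.cos(a),0])
T=np.array([.5035,-.0699,.3485-.173])
for sx in(-1,1):
  for sy in(-1,1):
    p=q(T+sx*.011*ex+sy*.0145*ey); print(sx,sy,p.round(0)); cv2.circle(s,tuple(int(v) for v in p),3,(0,0,255),1)
# module top at .128
for c in((.5917,.0575),):
  for sx in(-1,1):
    for sy in(-1,1):
      p=q(np.array([*c,.128])+sx*.022*ex+sy*.016*ey); cv2.circle(s,tuple(int(v) for v in p),3,(0,0,255),1)
cv2.imwrite("pics/s3b.png",cv2.resize(s[0:300,50:450],None,fx=2,fy=2))
t=cv2.imread("pics/t3.png")
for sx in(-1,1):
    for sy in(-1,1):
      p=(proj("top",np.array([.5917,.0575,.128])+sx*.022*ex+sy*.016*ey)[0]-[265,150]+.5)*6-.5; cv2.circle(t,tuple(int(v) for v in p),3,(0,0,255),1)
cv2.imwrite("pics/t3b.png",cv2.resize(t[200:400,150:400],None,fx=3,fy=3))
E
```

```text
-1 -1 [124. 235.]
-1 1 [ 67. 207.]
1 -1 [158. 204.]
1 1 [101. 178.]
```

View pics/s3b.png

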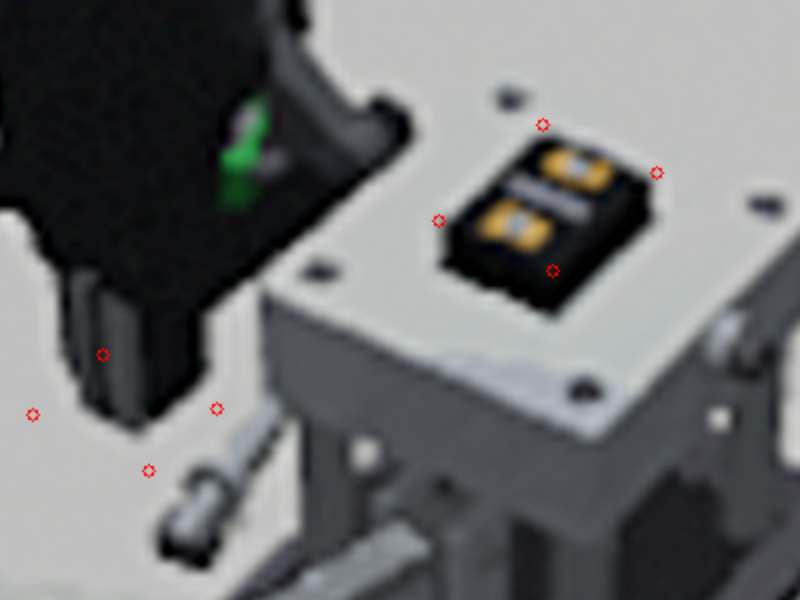

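View pics/t3b.png

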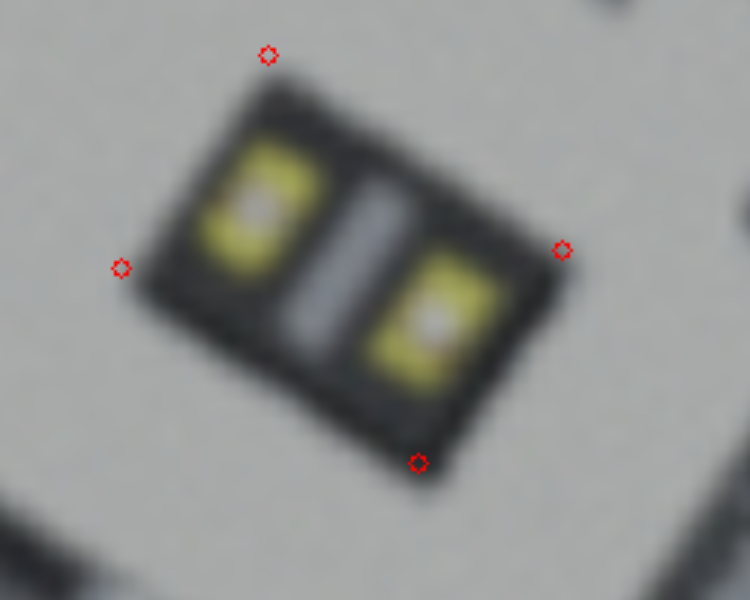

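```bash
python3 - <<'E'
from h import *
a=np.radians(55.3); ex=np.array([np.cos(a),np.sin(a),0]); ey=np.array([-np.sin(a),np.cos(a),0])
T=np.array([.503,-.072,.3025-.173])
s=cv2.imread("pics/s1.png")
for L,col in((.0,(0,0,255)),(.01,(0,255,0)),(.03,(255,0,0))):
 for sx in(-1,1):
  for sy in(-1,1):
    p=(proj("side",T+[0,0,L]+sx*.011*ex+sy*.0095*ey)[0]-[240,150]+.5)*4-.5; cv2.circle(s,tuple(int(v) for v in p),2,col,-1)
cv2.imwrite("pics/s1b.png",cv2.resize(s[180:440,0:300],None,fx=2.3,fy=2.3))
s=cv2.imread("pics/s3.png")
T=np.array([.5035,-.0698,.3485-.173])
for L,col in((.0,(0,0,255)),(.01,(0,255,0)),(.03,(255,0,0))):
 for sx in(-1,1):
  for sy in(-1,1):
    p=(proj("side",T+[0,0,L]+sx*.011*ex+sy*.0095*ey)[0]-[250,170]+.5)*5-.5; cv2.circle(s,tuple(int(v) for v in p),2,col,-1)
cv2.imwrite("pics/s3c.png",cv2.resize(s[50:330,0:300],None,fx=2,fy=2))
E
```

```text
(no output)
```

View pics/s1b.png

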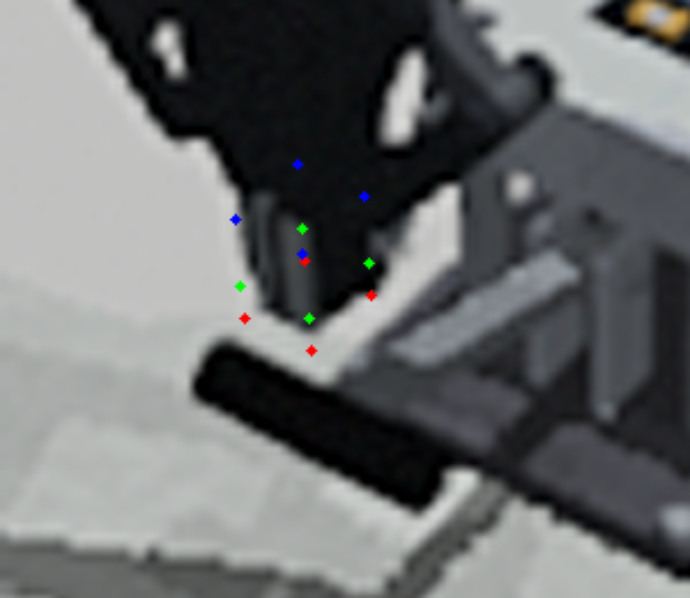

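View pics/s3c.png

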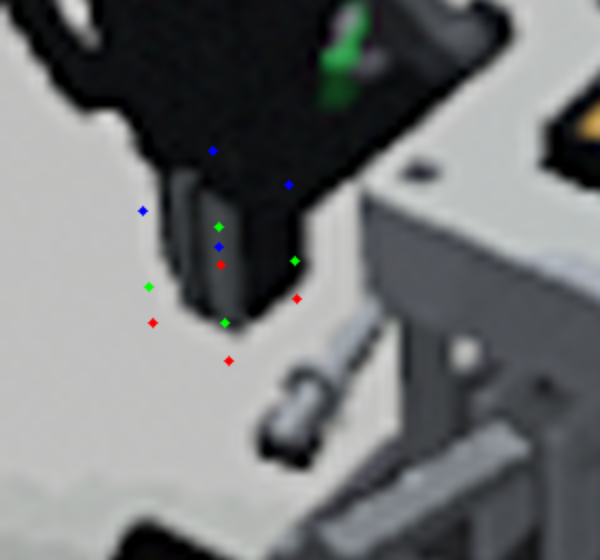

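```bash
python3 mv.py 0.5905 0.0561 0.335 145.3
```

```text
turn [ 0.39 -0.12  0.02] shift [ 0.1528 -0.0007  0.0149] clock 10.1 tcp [ 0.504  -0.0699  0.3495] F [0.23 0.45 0.2 ] j [-0.28  0.02  1.94 -0.    1.18  0.33] w 0.0004030043614867012
```

>>> servo_tool(series=[0,0,0,0.005,0,0,0.056,0,0,0,0.015,0,0,0.056,0,0,0,0.035,0,0,0.056,0,0,0,0.06,0,0,0.056,0,0,0,0.085,0,0,0.056,0,0,0,0.11,0,0.003,0.056,0,0,0,0.13,0,0.006,0.056,0,0,0,0.145,0,0.01,0.056,0,0,0,0.151,0,0.013,0.056,0,0,0,0.153,0,0.014,0.056,0,0,0,0.153,0,0.014,0.056,0,0,0,0.153,0,0.014,0.056])

```text
clock: 11.1
ee_pos: [0.5893, 0.0558, 0.3311]
tcp_rot: [-0.0, 0.886, 0.464, -0.001]
contact_force: [0.0, -0.5, 0.7]
grip_width: 0.0563
```

```bash
python3 - <<'E'
from h import *
import mv
t=imaging.capture("top"); s=imaging.capture("side")
cv2.imwrite("pics/t4.png",cv2.resize(t[150:250,265:395],None,fx=4,fy=4,interpolation=cv2.INTER_CUBIC))
cv2.imwrite("pics/s4.png",cv2.resize(s[120:240,250:380],None,fx=5,fy=5,interpolation=cv2.INTER_CUBIC))
mv.to(0.5905,0.0561,0.29,145.3)
E
```

```text
turn [ 0.    0.02 -0.04] shift [0.001  0.0005 0.0418] clock 11.2 tcp [0.5895 0.0555 0.3318] F [-0.1  -1.13 -0.13] j [-0.02  0.22  1.75 -0.    1.17  0.58] w 0.05645486373174338
```

View pics/s4.png

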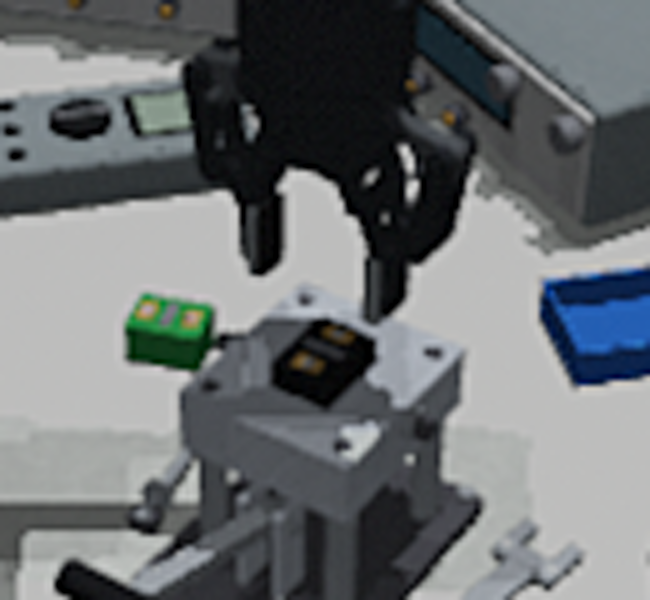

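View pics/t4.png

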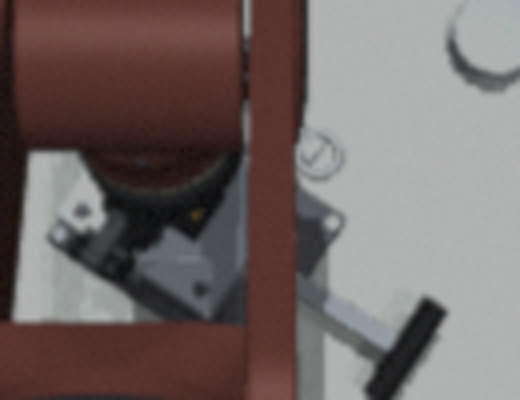

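>>> servo_tool(series=[0,0,0,0.001,0.0005,0.004,0.05,0,0,0,0.001,0.0005,0.01,0.05,0,0,0,0.001,0.0005,0.016,0.05,0,0,0,0.001,0.0005,0.022,0.05,0,0,0,0.001,0.0005,0.027,0.05,0,0,0,0.001,0.0005,0.031,0.05,0,0,0,0.001,0.0005,0.034,0.05,0,0,0,0.001,0.0005,0.036,0.05,0,0,0,0.001,0.0005,0.038,0.05,0,0,0,0.001,0.0005,0.038,0.05,0,0,0,0.001,0.0005,0.038,0.05])

```text
clock: 12.12
ee_pos: [0.5908, 0.0569, 0.2938]
tcp_rot: [0.0, 0.886, 0.464, 0.0]
contact_force: [0.5, -0.5, 1.0]
grip_width: 0.0497
```

```bash
python3 - <<'E'
from h import *
import mv
s=imaging.capture("side")
cv2.imwrite("pics/s5.png",cv2.resize(s[160:240,270:370],None,fx=7,fy=7,interpolation=cv2.INTER_CUBIC))
mv.to(0.5905,0.0561,0.29,145.3)
E
```

```text
turn [ 0.02 -0.02  0.03] shift [-0.0009  0.0001  0.004 ] clock 12.1667 tcp [0.5909 0.0569 0.294 ] F [-0.16  1.27  0.15] j [-0.02  0.27  1.77  0.    1.1   0.58] w 0.049504532980199786
```

View pics/s5.png

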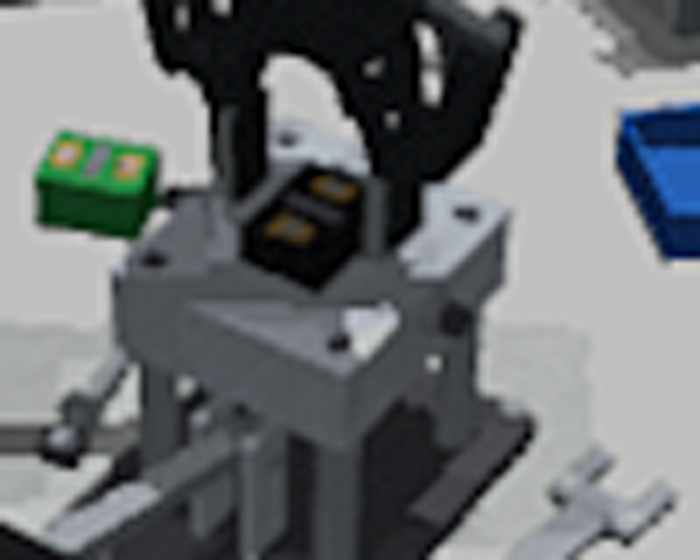

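>>> servo_tool(series=[0,0,0,0,0,0.001,0.044,0,0,0,0,0,0.002,0.042,0,0,0,0,0,0.003,0.04,0,0,0,0,0,0.004,0.038,0,0,0,0,0,0.004,0.038])

```text
clock: 12.58
ee_pos: [0.5906, 0.0569, 0.2894]
tcp_rot: [-0.0, 0.886, 0.464, -0.0]
contact_force: [-0.4, -0.4, 0.3]
grip_width: 0.0377
```

>>> servo_tool(series=[0,0,0,0,0,0,0.036,0,0,0,0,0,0,0.034,0,0,0,0,0,0,0.034], grip_force=25)

```text
clock: 12.83
ee_pos: [0.5908, 0.0569, 0.2898]
tcp_rot: [0.0, 0.886, 0.464, 0.0]
contact_force: [0.3, -0.7, -0.1]
grip_width: 0.0342
```

>>> servo_tool(series=[0,0,0,0,0,0.001,0.034,0,0,0,0,0,0.001,0.034])

```text
clock: 13.0
ee_pos: [0.5907, 0.0569, 0.2886]
tcp_rot: [-0.0, 0.886, 0.464, -0.0]
contact_force: [0.2, 0.2, -0.3]
grip_width: 0.0341
```

>>> servo_tool(series=[0,0,0,0,0,0,0.03,0,0,0,0,0,0,0.025,0,0,0,0,0,0,0.02,0,0,0,0,0,0,0.02], grip_force=30)

```text
clock: 13.33
ee_pos: [0.5907, 0.0569, 0.2887]
tcp_rot: [-0.0, 0.886, 0.464, -0.0]
contact_force: [-0.5, -0.0, 0.1]
grip_width: 0.0311
```

>>> servo_tool(series=[0,0,0,0,0,0,0.02,0,0,0,0,0,0,0.02,0,0,0,0,0,0,0.02], grip_force=60)

```text
clock: 13.58
ee_pos: [0.5907, 0.0569, 0.2887]
tcp_rot: [-0.0, 0.886, 0.464, -0.0]
contact_force: [-0.9, 0.2, 0.4]
grip_width: 0.0308
```

>>> servo_tool(series=[0,0,0,0,0,-0.001,0.02,0,0,0,0,0,-0.002,0.02,0,0,0,0,0,-0.003,0.02,0,0,0,0,0,-0.004,0.02])

```text
clock: 13.92
ee_pos: [0.59, 0.0571, 0.2907]
tcp_rot: [-0.001, 0.886, 0.464, -0.001]
contact_force: [3.0, 1.0, -11.3]
grip_width: 0.0301
```

>>> servo_tool(series=[0,0,0,0,0,-0.001,0.02,0,0,0,0,0,-0.002,0.02,0,0,0,0,0,-0.003,0.02,0,0,0,0,0,-0.004,0.02,0,0,0,0,0,-0.005,0.02,0,0,0,0,0,-0.006,0.02,0,0,0,0,0,-0.007,0.02,0,0,0,0,0,-0.008,0.02])

```text
clock: 14.58
ee_pos: [0.5916, 0.0569, 0.3027]
tcp_rot: [0.001, 0.886, 0.464, 0.002]
contact_force: [-0.3, -0.2, -0.7]
grip_width: 0.0302
```

```bash
python3 - <<'E'
from h import *
import mv
s=imaging.capture("side")
cv2.imwrite("pics/s6.png",cv2.resize(s[150:240,270:370],None,fx=6,fy=6,interpolation=cv2.INTER_CUBIC))
mv.to(0.5905,0.0561,0.38,145.3)
E
```

```text
turn [ 0.25 -0.13  0.04] shift [-0.0012 -0.0004 -0.077 ] clock 14.6333 tcp [0.5919 0.0568 0.303 ] F [ 0.29  0.26 -0.53] j [-0.02  0.26  1.77 -0.    1.11  0.58] w 0.03025201871852093
```

View pics/s6.png

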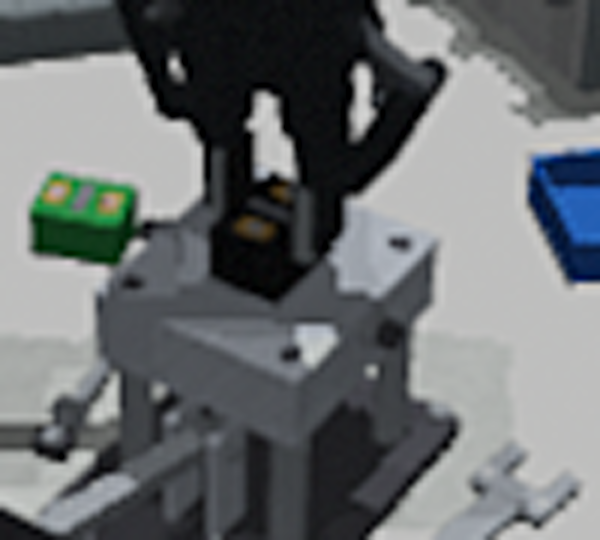

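>>> servo_tool(series=[0,0,0,0,0,-0.002,0.02,0,0,0,0,0,-0.005,0.02,0,0,0,0,0,-0.01,0.02,0,0,0,0,0,-0.018,0.02,0,0,0,0,0,-0.028,0.02,0,0,0,0,0,-0.04,0.02,0,0,0,0,0,-0.05,0.02,0,0,0,0,0,-0.057,0.02,0,0,0,0,0,-0.06,0.02,0,0,0,0,0,-0.06,0.02,0,0,0,0,0,-0.06,0.02])

```text
clock: 15.55
ee_pos: [0.5907, 0.0569, 0.3608]
tcp_rot: [0.0, 0.886, 0.464, 0.0]
contact_force: [-0.8, 0.2, -0.2]
grip_width: 0.0304
```

```bash
python3 - <<'E'
from h import *
import mv
s=imaging.capture("side")
cv2.imwrite("pics/s7.png",cv2.resize(s[120:240,250:380],None,fx=5,fy=5,interpolation=cv2.INTER_CUBIC))
mv.to(0.478,-0.2595,0.36,91.4)
E
```

```text
turn [-3.000e-02  5.000e-02  5.392e+01] shift [-3.242e-01  8.750e-02  3.000e-04] clock 15.6 tcp [0.5905 0.0569 0.3602] F [-0.54 -0.27 -0.53] j [-0.02  0.19  1.73  0.    1.22  0.58] w 0.030246876265317545
```

View pics/s7.png

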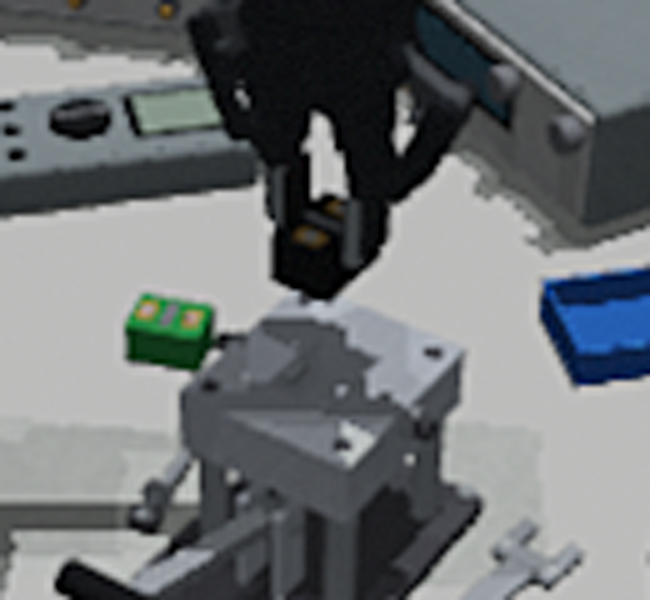

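>>> servo_tool(series=[0,0,1,-0.006,0.002,0,0.02,0,0,4,-0.022,0.006,0,0.02,0,0,8,-0.046,0.0125,0,0.02,0,0,12,-0.074,0.02,0,0.02,0,0,17,-0.102,0.0275,0,0.02,0,0,22,-0.13,0.035,0,0.02,0,0,27,-0.158,0.0425,0,0.02,0,0,32,-0.186,0.05,0,0.02,0,0,37,-0.214,0.058,0,0.02,0,0,41,-0.242,0.065,0,0.02,0,0,45,-0.27,0.073,0,0.02,0,0,49,-0.294,0.079,0,0.02,0,0,52,-0.311,0.084,0,0.02,0,0,53.5,-0.32,0.086,0,0.02,0,0,53.9,-0.324,0.0875,0,0.02,0,0,53.9,-0.324,0.0875,0,0.02,0,0,53.9,-0.324,0.0875,0,0.02,0,0,53.9,-0.324,0.0875,0,0.02])

```text
clock: 17.1
ee_pos: [0.4787, -0.2584, 0.3605]
tcp_rot: [-0.0, 1.0, 0.013, -0.0]
contact_force: [-0.2, 0.4, -1.5]
grip_width: 0.0302
```

```bash
python3 mv.py 0.478 -0.2595 0.21 91.4
```

```text
turn [-0.04  0.01  0.11] shift [-0.0007  0.0011  0.1505] clock 17.1 tcp [ 0.4787 -0.2584  0.3605] F [-0.24  0.43 -1.53] j [-0.62  0.09  1.85  0.    1.21  0.92] w 0.030244683467872995
```

>>> servo_tool(series=[0,0,0,0,0.001,0.005,0.02,0,0,0,0,0.001,0.015,0.02,0,0,0,0,0.001,0.03,0.02,0,0,0,0,0.001,0.045,0.02,0,0,0,0,0.001,0.06,0.02,0,0,0,0,0.001,0.075,0.02,0,0,0,0,0.001,0.09,0.02,0,0,0,0,0.001,0.103,0.02,0,0,0,0,0.001,0.112,0.02,0,0,0,0,0.001,0.118,0.02,0,0,0,0,0.001,0.12,0.02,0,0,0,0,0.001,0.12,0.02])

```text
clock: 18.1
ee_pos: [0.4784, -0.2601, 0.2401]
tcp_rot: [-0.0, 1.0, 0.013, -0.0]
contact_force: [-0.5, -0.6, -1.3]
grip_width: 0.0302
```

```bash
python3 - <<'E'
from h import *
import mv
s=imaging.capture("side");t=imaging.capture("top")
cv2.imwrite("pics/s8.png",cv2.resize(s[260:400,215:335],None,fx=4,fy=4,interpolation=cv2.INTER_CUBIC))
cv2.imwrite("pics/t8.png",cv2.resize(t[195:275,405:505],None,fx=5,fy=5,interpolation=cv2.INTER_CUBIC))
mv.to(0.478,-0.2595,0.2,91.4)
E
```

```text
turn [ 0.04 -0.06  0.03] shift [-0.0008 -0.0011  0.0413] clock 18.2 tcp [ 0.4788 -0.2605  0.2413] F [-0.42 -0.13 -1.5 ] j [-0.63  0.25  1.91  0.    0.98  0.92] w 0.0301961411105095
```

View pics/s8.png

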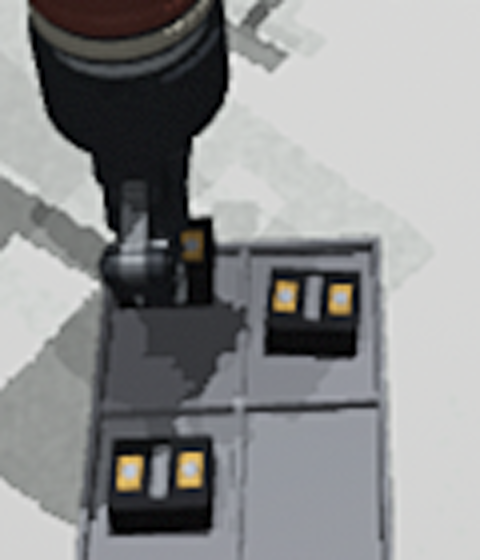

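View pics/t8.png

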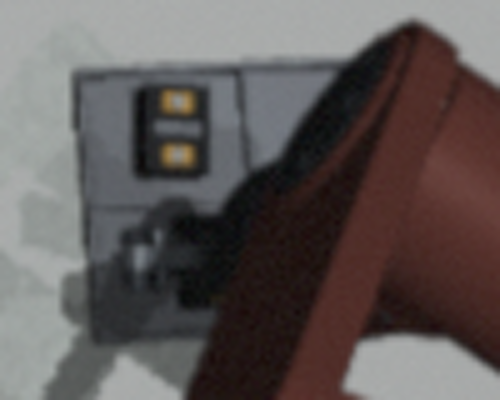

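>>> servo_tool(series=[0,0,0,0.001,0,0.005,0.02,0,0,0,0.002,0,0.013,0.02,0,0,0,0.002,0,0.021,0.02,0,0,0,0.002,0,0.028,0.02,0,0,0,0.002,0,0.034,0.02,0,0,0,0.002,0,0.038,0.02,0,0,0,0.002,0,0.041,0.02,0,0,0,0.002,0,0.042,0.02,0,0,0,0.002,0,0.042,0.02])

```text
clock: 18.95
ee_pos: [0.4804, -0.2603, 0.1983]
tcp_rot: [-0.0, 1.0, 0.012, -0.0]
contact_force: [-0.4, -0.5, -0.6]
grip_width: 0.0303
```

>>> servo_tool(series=[0,0,0,0,0,0.001,0.02,0,0,0,0,0,0.002,0.02,0,0,0,0,0,0.003,0.02,0,0,0,0,0,0.003,0.02])

```text
clock: 19.28
ee_pos: [0.4804, -0.2603, 0.1957]
tcp_rot: [0.0, 1.0, 0.012, 0.0]
contact_force: [0.4, -0.0, -0.9]
grip_width: 0.0302
```

>>> servo_tool(series=[0,0,0,0,0,0.001,0.02,0,0,0,0,0,0.002,0.02,0,0,0,0,0,0.002,0.02])

```text
clock: 19.53
ee_pos: [0.4803, -0.2602, 0.1935]
tcp_rot: [-0.0, 1.0, 0.012, -0.0]
contact_force: [-0.0, -0.6, 0.1]
grip_width: 0.0306
```

>>> servo_tool(series=[0,0,0,0,0,0.0005,0.02,0,0,0,0,0,0.001,0.02,0,0,0,0,0,0.001,0.02])

```text
clock: 19.78
ee_pos: [0.4804, -0.2603, 0.1926]
tcp_rot: [-0.0, 1.0, 0.012, -0.0]
contact_force: [1.1, 0.6, -1.8]
grip_width: 0.03
```

>>> servo_tool(series=[0,0,0,0,0,0.0005,0.02,0,0,0,0,0,0.001,0.02,0,0,0,0,0,0.001,0.02])

```text
clock: 20.03
ee_pos: [0.4804, -0.2603, 0.1916]
tcp_rot: [-0.0, 1.0, 0.012, -0.0]
contact_force: [-0.3, 0.1, -0.6]
grip_width: 0.0299
```

>>> servo_tool(series=[0,0,0,0,0,0.0005,0.02,0,0,0,0,0,0.001,0.02,0,0,0,0,0,0.001,0.02])

```text
clock: 20.28
ee_pos: [0.4805, -0.2604, 0.191]
tcp_rot: [-0.0, 1.0, 0.012, -0.0]
contact_force: [-0.3, -0.3, 1.5]
grip_width: 0.0299
```

>>> servo_tool(series=[0,0,0,0,0,0.0005,0.02,0,0,0,0,0,0.0005,0.02])

```text
clock: 20.45
ee_pos: [0.4806, -0.2604, 0.191]
tcp_rot: [-0.0, 1.0, 0.012, -0.0]
contact_force: [-2.1, 1.3, 5.3]
grip_width: 0.0307
```

```bash
python3 mv.py 0.478 -0.2595 0.21 91.4;python3 - <<'E'
from h import *
s=imaging.capture("side")
cv2.imwrite("pics/s9.png",cv2.resize(s[260:400,215:335],None,fx=4,fy=4,interpolation=cv2.INTER_CUBIC))
E
```

```text
turn [-0.01  0.02  0.03] shift [-0.0026 -0.001  -0.019 ] clock 20.45 tcp [ 0.4806 -0.2604  0.191 ] F [-2.1   1.31  5.29] j [-0.62  0.34  1.92 -0.    0.88  0.92] w 0.030722595041062978
```

View pics/s9.png

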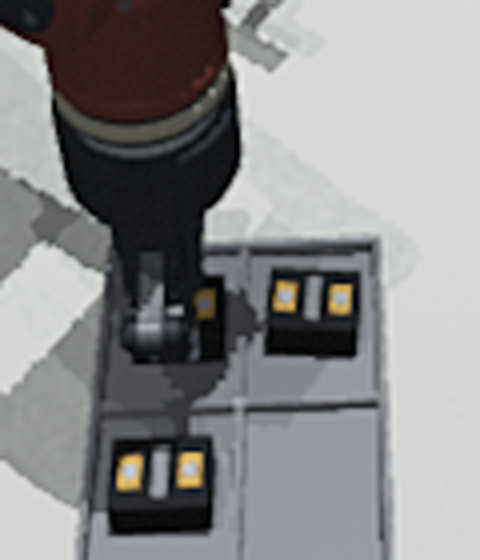

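>>> servo_tool(series=[0,0,0,0,0,-0.0005,0.03,0,0,0,0,0,-0.0005,0.033,0,0,0,0,0,-0.0005,0.036,0,0,0,0,0,-0.0005,0.04,0,0,0,0,0,-0.0005,0.045,0,0,0,0,0,-0.0005,0.05,0,0,0,0,0,-0.0005,0.05,0,0,0,0,0,-0.0005,0.05])

```text
clock: 21.17
ee_pos: [0.4804, -0.2603, 0.1907]
tcp_rot: [0.0, 1.0, 0.012, 0.0]
contact_force: [0.4, 0.4, -0.2]
grip_width: 0.05
```

>>> servo_tool(series=[0,0,0,0,0,-0.003,0.05,0,0,0,0,0,-0.008,0.05,0,0,0,0,0,-0.015,0.05,0,0,0,0,0,-0.025,0.05,0,0,0,0,0,-0.04,0.05,0,0,0,0,0,-0.06,0.05,0,0,0,0,0,-0.085,0.05,0,0,0,0,0,-0.11,0.05,0,0,0,0,0,-0.135,0.05,0,0,0,0,0,-0.16,0.05,0,0,0,0,0,-0.18,0.05,0,0,0,-0.03,0.02,-0.19,0.05,0,0,0,-0.05,0.05,-0.195,0.05,0,0,0,-0.06,0.08,-0.195,0.05,0,0,0,-0.06,0.11,-0.195,0.05,0,0,0,-0.06,0.14,-0.195,0.05,0,0,0,-0.06,0.16,-0.195,0.05,0,0,0,-0.06,0.17,-0.195,0.05,0,0,0,-0.06,0.17,-0.195,0.05,0,0,0,-0.06,0.17,-0.195,0.05])

```text
clock: 22.83
ee_pos: [0.4246, -0.4314, 0.386]
tcp_rot: [-0.0, 1.0, 0.012, 0.0]
contact_force: [0.2, 0.6, 0.1]
grip_width: 0.0497
```

```bash
python3 mv.py 0.478 -0.2595 0.21 91.4;python3 - <<'E'
from h import *
s=imaging.capture("side");t=imaging.capture("top")
cv2.imwrite("pics/s10.png",s);cv2.imwrite("pics/t10.png",t)
cv2.imwrite("pics/s10c.png",cv2.resize(s[300:400,215:335],None,fx=6,fy=6,interpolation=cv2.INTER_CUBIC))
cv2.imwrite("pics/t10c.png",cv2.resize(t[195:275,405:505],None,fx=7,fy=7,interpolation=cv2.INTER_CUBIC))
E
```

```text
turn [-0.05 -0.   -0.  ] shift [ 0.0576 -0.1704  0.1762] clock 22.8333 tcp [ 0.4246 -0.4314  0.386 ] F [0.16 0.61 0.1 ] j [-0.91  0.19  1.68  0.    1.27  0.64] w 0.049709153752860245
```

View pics/s10c.png

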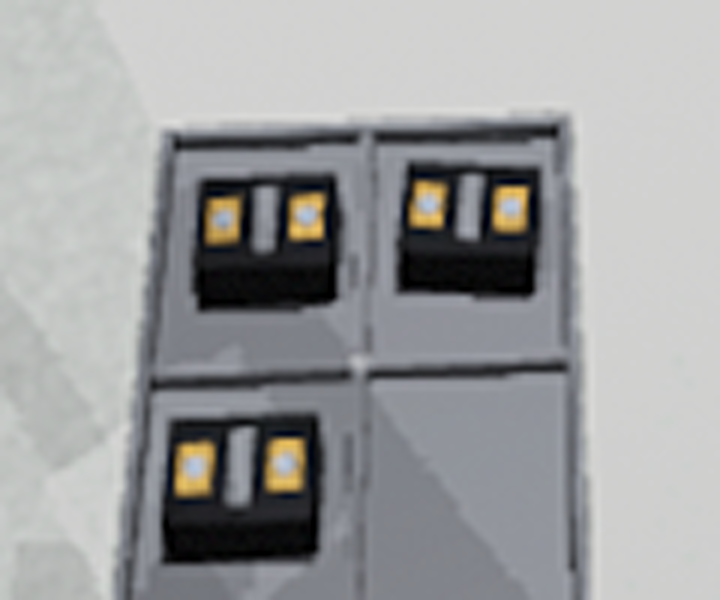

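View pics/t10c.png

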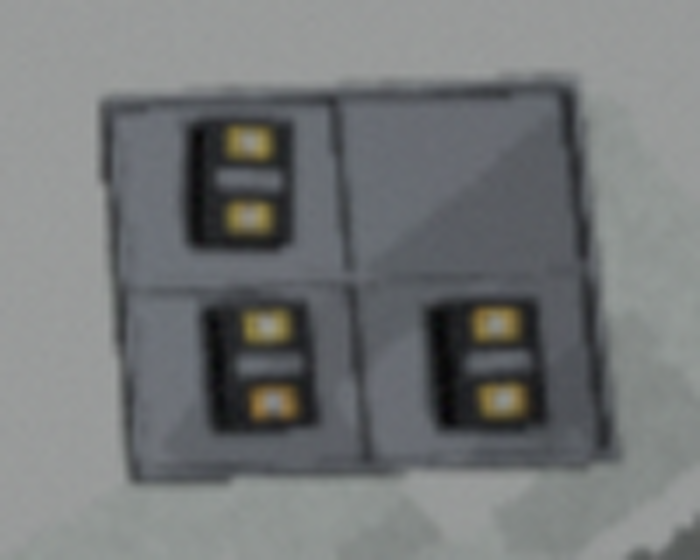

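View pics/s10.png

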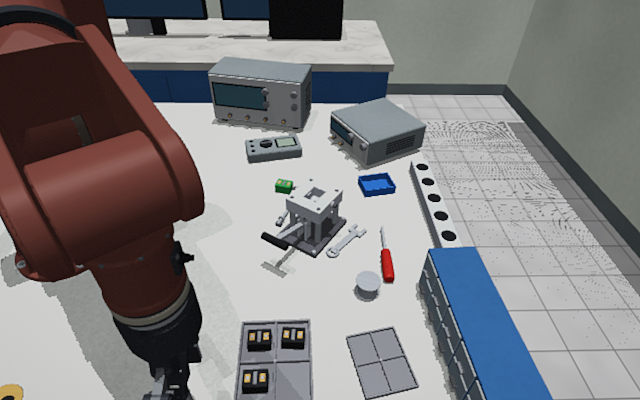

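View pics/t10.png

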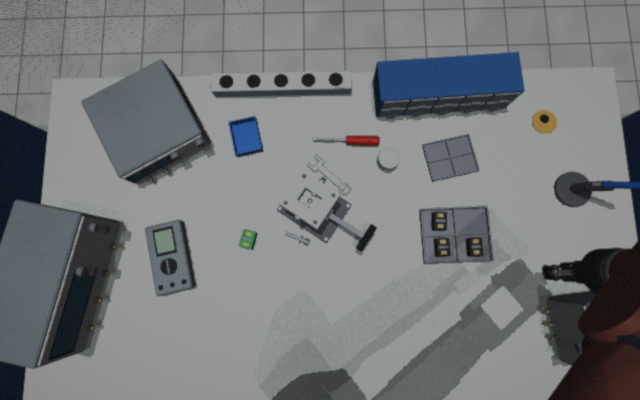

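The module sits flat in bay_a at crop (267,240), level with the fillers and clear of all walls. The nest is empty, the lever is up, the other items look unmoved and the gripper touches nothing.

```bash
python3 -c "
from workcell import job_done,readout
print(job_done()); print(readout.get_state()['clock'])"
```

```text
the job is handed in; nothing more can be done
None
the job is handed in; nothing more can be done
```

The module is out of the nest and standing flat and upright in the tray's −x, +y compartment (bay_a). I handed the job in at about 23 s.

- **Lever:** I eased it down with the closed fingertips. The module moved at about 8 N. The stop came after about 48 mm of grip travel, where the vertical force rose to 14.6 N (about 16.5 N in total). I let the lever back up straight away.
- **Module:** I gripped it across its y faces and drew it straight up, which took about 11 N. I lowered it until it touched the tray floor at about 5 N, then released it.
- **Last checks:** The final pictures from both cameras show the module clear of the compartment walls and the nest empty. The lever is up, the other items look unmoved and the gripper touches nothing.
- **What disagreed:** The side camera showed the closed fingertips about 8–10 mm higher than the 173 mm length predicts. The lever and tray-floor contact heights matched that length, so I went by those. My first camera estimates of the nest position differed by about 2 mm. The fingers then closed to within 2 mm of the module's width with no side force, so the grip was centred.

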